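Stand the orange filament spool in the storage rack

TASK

Take the small orange filament spool out of the leaning stand and stand it upright between the tines of the empty bay of the storage rack. Lower it until it sits on the bay's two rails before letting go; do not drop it in. Leave the blue and the green spool where they are.

Things in the scene. Friction and masses are not known exactly. Their poses are not given: they have to be found in the camera images.
- spool_orange: spool with orange winding: 100 mm across, 32 mm wide over two white flanges, about 120 g. Origin: centre. x = axle (either way), y, z at any roll. Left, loose on a fixed grey stand, leaning 20 deg, top towards the robot. The stand's back plate ends 5 mm below its centre: the upper half is free on both faces. Pinch across the 32 mm, coming down along the lean; draw it out along the lean.
- spool_blue: bystander: same spool with blue winding, axes alike, leaning in the other place of the same grey stand, 125 mm from the orange one, on either side of it
- spool_green: bystander: same spool with green winding, axes alike, standing upright in the other, taken bay of the rack, 100 mm from the empty bay along the bay's x axis, on either side
- bay: empty bay of the fixed black rack, right. Origin: on its floor, middle of the yellow 40 x 30 mm pad, 8 mm above the table. z up, x = axle direction of a standing spool. Tines, 6 mm thick, at x +-29, y +-37 mm, 72 mm tall (gap 52 mm). Rails along x at y +-24 mm, tops 10 mm up; a spool sits on them with its centre 55 mm above the origin at y 0, x 0 (x +-10 mm is free play), rim top at 105 mm.
Mind the look-alikes: they are no part of the job. What is shaped like the spool_orange but pink or purple is not meant.

How it is judged:
By the outcome, as a careful person would: the job done as asked, in the order asked, and still so for the second after the job is handed in, with the robot touching nothing.
It also fails if it takes over 32 s, if anything falls off the work surface, if the arm or the gripper's body presses on something with over 40 N, if the wrist force passes 120 N, or if a joint passes its speed limit or range.

ROBOT

A 6-joint arm with a two-finger parallel gripper is mounted at the origin on the work surface. World frame = base frame: x ahead of the robot, y to its left, z up, the work surface at z = 0. Lengths are in m, angles in rad, forces in N, time in s.
With the tool pointing down it reaches from about 0.275 to 1 m from the base axis. Payload 8.4 kg.
Tool frame: the origin (TCP) lies between the finger pads; the fingertips stand 25 mm ahead of it and the grasp point (between the pads) lies 6 mm ahead of it (env.tips_ahead is the distance from the TCP to the fingertips, in m); z points along the fingers, y is the line along which they close (so a half turn about z gives the same grasp; the last joint's range is limited). The gripper opens to 85 mm and grips with 20 to 120 N. Pads are 22 mm wide; open, the fingers measure 114 mm over their backs; the gripper's body (76 mm by 85 mm) begins 54 mm behind the grasp point. The pads swing forward as they close: fully open they stand 13 mm farther back than shut.
Start: joints at [1.108, 0.353, 1.633, -0, 1.155, -0.002], TCP at [0.278, 0.56, 0.256] pointing down, gripper open.
Joint ranges: [-2.63, 2.63], [-0.92, 2.1], [0.06, 2.66], [-1.3, 4.44], [0, 2.69], [-3.02, 3.02]. Speed limits (rad/s): [2.22, 2.22, 2.79, 3.14, 3.14, 3.14].

INTERFACE

Orientations are given as a unit quaternion [x, y, z, w].
In Python, from bench import env, imaging gives the robot as it stands. The module is installed in compiled form; this text tells all that it offers.
- The arm moves only by the tool step_arm, never from a script. Its argument "increments" is a list that holds one entry, the list of rows, each a list of 7 numbers: the shift along the tool's x, y, z scaled (see below), then the turn, a rotation vector about the tool's x, y, z scaled (see below), then the closure, from 0 (fully open) to 1 (shut). In form: [[[x, y, z, wx, wy, wz, claw], ...]]. A call has 1 to 8 rows; each row is the pose to reach, as a shift and turn from the pose commanded when the call began, along the tool's axes at that moment; what a row does not reach only later rows make up. The controller multiplies each number of a shift by 0.5 m and each number of a turn by 0.5 rad. A row lasts 1/12 s, in which the tool goes at most 41.7 mm and 7.16 degrees, less where a joint would pass 70% of its speed; a pose out of reach is approached as far as the arm can. A call with a number of a shift or a turn outside -1 to 1 is refused whole. A call with a gripper value outside its range is refused whole. The fingers move at their own pace and stop on an object; "newtons" is the grip in N (left out, the last holds). Time passes only in rows, so rows that repeat a pose let the fingers close. It gives the time, the measured TCP pose, the force, the opening and the grip force at its end, in the units of the state.
- env.get_state(): the state, without advancing time (a new reading comes with each control period).
- imaging.get_image(name): name is "scene" or "top" or "wrist"; returns (picture, depth): 400x640x3 uint8, red, green, blue; 400x640 float32, m along the optical axis (not along the pixel's ray), 0 where there is no reading.
- imaging.camera_model(name): a dict with "vfov" (degrees; the focal length in pixels is half the picture's height over the tangent of half this angle, whatever the lens; pixels are square), "cx", "cy" (the principal point, pixels), "D" ([k1, k2, p1, p2, k3] as OpenCV has them; the pictures are not rectified), "world_from_camera" (4x4, takes a point from camera to world coordinates). Camera axes: x right, y down, z forward; pixel columns grow to the right and rows downward; lengths in m; the calibration is good to about 2 mm. A picture is of the moment at which its call begins: read the wrist's pose just before it. camera_model takes no time and is no camera call; for the wrist camera it gives the pose at the moment of the call.
- env.sign_off(): hands the job in; it is judged then, once.
The state is a dict: "t": time; "q": joint angles; "qvel": joint speeds; "joint_efforts": joint torques, N m; "tcp_pos": TCP position; "tool_rot": TCP orientation; "force": force on the tool from outside, world axes, zero at the start; "ft_torque": the same for the moment, N m; "finger_gap": finger opening in m; "grasp_force": force on a finger pad.
Only numpy, scipy, OpenCV 4.12 (cv2) and the standard library are available. Lean on these libraries where they do the work, as an engineer would, in place of code of your own. Each camera call takes 0.05 s, during which the arm holds its last target. There are 200 camera calls.

## Working session

There is one attempt and no reset: what is moved stays moved. The work goes in short steps, Python scripts to look and compute and a tool call to move; the robot and the scene stay as the last step left them, time stands still between calls to the robot, and variables do not carry over. Pictures are saved under pics/ and viewed, at most 10 in all, crops included, and the job is handed in when it is done.

Besides the shell and the picture viewer there is one more tool, called after ">>>" by a JSON object that holds its "api" and its "payload". step_arm: Moves the arm, as the interface text tells. Shifts and turns lie within -1 to 1; 1 stands for 0.5 m of shift or 0.5 rad of turn. Its arguments: {"type":"object","properties":{"increments":{"type":"array","items":{"type":"array","items":{"type":"array","items":{"type":"number"}}}},"newtons":{"type":"number"}},"required":["increments"]}

```bash
mkdir -p pics; cat > h.py <<'E'
import numpy as np, cv2
from bench import env, imaging
def K(m):
    f=200/np.tan(np.radians(m['vfov'])/2); return np.array([[f,0,m['cx']],[0,f,m['cy']],[0,0,1]])
def pts(m,uv,d):
    uv=np.asarray(uv,float).reshape(-1,1,2)
    n=cv2.undistortPoints(uv,K(m),np.array(m['D']))[:,0]
    p=np.c_[n,np.ones(len(n))]*np.asarray(d).reshape(-1,1)
    T=np.array(m['world_from_camera']); return p@T[:3,:3].T+T[:3,3]
def shot(n):
    m=imaging.camera_model(n); im,d=imaging.get_image(n); return m,im,d
E
python3 - <<'E'
from h import *
for n in ['scene','top']:
    m,im,d=shot(n); cv2.imwrite(f'pics/{n}0.png',im[...,::-1]); np.savez(f'{n}0.npz',im=im,d=d,m=m)
    print(n,m['vfov'],m['D'],np.round(m['world_from_camera'],3).tolist())
s=env.get_state(); print(s['t'],s['tcp_pos'],s['tool_rot'],s['finger_gap'],env.tips_ahead)
E
```

```text
scene 48.03181558205162 [0.02390967 0.         0.         0.         0.        ] [[-0.18, 0.692, -0.699, 1.138], [0.984, 0.136, -0.118, 0.117], [0.013, -0.709, -0.705, 0.686], [0.0, 0.0, 0.0, 1.0]]
top 44.85902852065904 [0.05034617 0.         0.         0.         0.        ] [[0.026, -0.991, 0.128, 0.448], [-1.0, -0.025, 0.009, 0.024], [-0.006, -0.129, -0.992, 1.048], [0.0, 0.0, 0.0, 1.0]]
0.1 [0.27772913 0.55945593 0.25562597] [ 2.28375402e-01  9.73572948e-01 -6.07149784e-04 -1.46843447e-04] 0.08520878369498908 0.025
```

View pics/scene0.png

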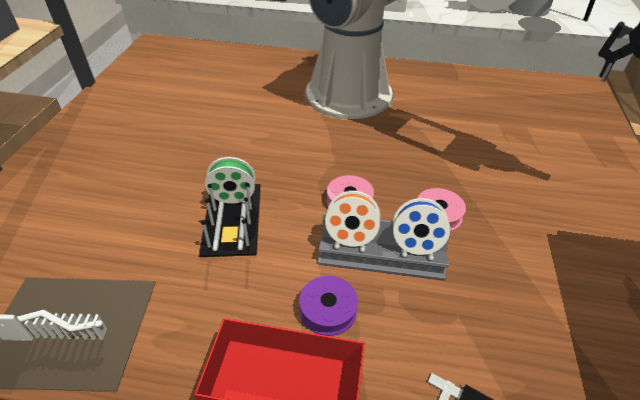

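View pics/top0.png

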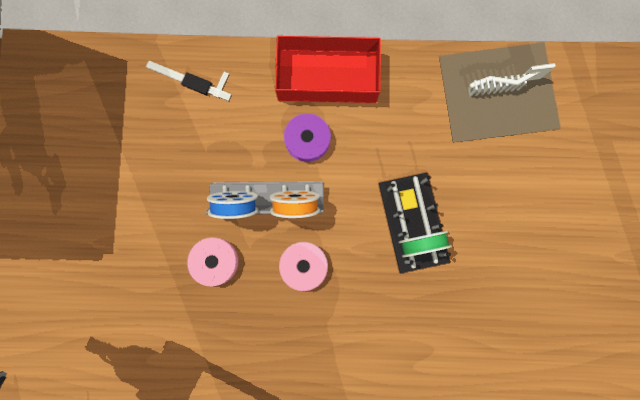

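The scene view shows orange at (352,220) beside blue at (421,227), the pad at (230,234) and green at (230,180). The top view shows orange at (295,203), the pad at (409,199) and green at (426,244). Next I measure.

```bash
cat > meas.py <<'E'
from h import *
L={n:dict(np.load(f'{n}0.npz',allow_pickle=True)) for n in ['scene','top']}
for n in L: L[n]['m']=L[n]['m'].item()
def mask(im,h0,h1,s=150,v=60):
    h=cv2.cvtColor(im,cv2.COLOR_RGB2HSV); return cv2.inRange(h,(h0,s,v),(h1,255,255))
def region(n,box):
    u0,u1,v0,v1=box; g=np.mgrid[v0:v1,u0:u1]; return g[1].ravel(),g[0].ravel()
S=L['scene'];T=L['top']
def face(n,box,nhint):
    u,v=region(n,box); d=L[n]['d'][v,u]; P=pts(L[n]['m'],np.c_[u,v],d)
    rng=np.random.default_rng(0);best=None;bc=0
    for _ in range(2000):
        a=P[rng.choice(len(P),3,False)];w=np.cross(a[1]-a[0],a[2]-a[0]);l=np.linalg.norm(w)
        if l<1e-5: continue
        w/=l
        if abs(w@nhint)<.9: continue
        k=abs((P-a[0])@w)<.0012
        if k.sum()>bc: bc=k.sum();best=k
    for _ in range(3):
        Q=P[best];c=Q.mean(0);w=np.linalg.svd(Q-c)[2][2];best=abs((P-c)@w)<.0015
    w*=np.sign(w@nhint)
    Q=P[best];e1=np.cross([0,0,1],w);e1/=np.linalg.norm(e1);e2=np.cross(w,e1)
    xy=np.c_[(Q-c)@e1,(Q-c)@e2]
    (cx,cy),r=cv2.minEnclosingCircle(xy.astype(np.float32))
    return w,c+cx*e1+cy*e2,r,bc
for name,box,nh in [('orange',(322,384,188,252),[.94,0,.34]),('blue',(390,452,195,260),[.94,0,.34]),('green',(203,258,152,205),[1,0,0])]:
    nh=np.array(nh)
    w,c,r,k=face('scene',box,nh)
    print(name,'n',w.round(3),'tilt',np.degrees(np.arcsin(w[2])).round(1),'yaw',np.degrees(np.arctan2(w[1],w[0])).round(1),'face c',c.round(4),'r',r,k,'centre',(c-.016*w).round(4))
for n,box in [('scene',(200,262,215,250)),('top',(390,425,180,215))]:
    M=np.zeros((400,640),np.uint8);b=box;M[b[2]:b[3],b[0]:b[1]]=mask(L[n]['im'],22,33)[b[2]:b[3],b[0]:b[1]]
    v,u=np.nonzero(M);P=pts(L[n]['m'],np.c_[u,v],L[n]['d'][v,u])
    q=cv2.minAreaRect(P[:,:2].astype(np.float32));print(n,'pad',len(u),P.mean(0).round(4),np.median(P[:,2]),q)
# orange in top: winding mask
for n,box in [('top',(265,330,180,225)),('top',(200,262,180,225)),('top',(395,458,225,262))]:
    h0,h1={265:(5,20),200:(95,125),395:(50,85)}[box[0]]
    M=np.zeros((400,640),np.uint8);b=box;M[b[2]:b[3],b[0]:b[1]]=mask(L[n]['im'],h0,h1)[b[2]:b[3],b[0]:b[1]]
    v,u=np.nonzero(M);P=pts(L[n]['m'],np.c_[u,v],L[n]['d'][v,u]);k=P[:,2]>np.percentile(P[:,2],97)
    print('winding top',P[k].mean(0).round(4),P.mean(0).round(4))
# rack tops: tines/rails in top view
b=(370,460,165,280);u,v=region('top',b);P=pts(T['m'],np.c_[u,v],T['d'][v,u])
k=(P[:,2]>.07)&(P[:,2]<.085);print('tines');
M=np.zeros((400,640),np.uint8);M[v[k],u[k]]=255
nc,lab,st,ce=cv2.connectedComponentsWithStats(M)
for i in range(1,nc):
    vv,uu=np.nonzero(lab==i);Q=pts(T['m'],np.c_[uu,vv],T['d'][vv,uu]);print(len(uu),Q.mean(0).round(4))
E
python3 meas.py
```

```text
orange n [0.938 0.032 0.345] tilt 20.2 yaw 1.9 face c [0.582  0.0832 0.0691] r 0.06629549711942673 1403 centre [0.567  0.0827 0.0635]
blue n [0.937 0.029 0.347] tilt 20.3 yaw 1.8 face c [0.5767 0.2048 0.0721] r 0.0635548010468483 1448 centre [0.5617 0.2043 0.0665]
green n [ 0.97   0.242 -0.002] tilt -0.1 yaw 14.0 face c [ 0.5007 -0.1716  0.0534] r 0.06280822306871414 864 centre [ 0.4852 -0.1755  0.0534]
scene pad 193 [ 0.5841 -0.1605  0.0083] 0.00831689558752935 ((0.5845952033996582, -0.15984825789928436), (0.03925551101565361, 0.027370963245630264), 15.606818199157715)
top pad 303 [ 0.5825 -0.1597  0.0164] 0.009513218526554734 ((0.5314026474952698, -0.07083774358034134), (0.04867885261774063, 0.24801956117153168), 30.078529357910156)
winding top [0.5379 0.0734 0.2398] [0.5498 0.0676 0.0492]
winding top [0.534  0.1812 0.2409] [0.5443 0.1979 0.1149]
winding top [ 0.4839 -0.1557  0.2543] [ 0.4848 -0.1767  0.1014]
tines
17 [ 0.6208 -0.1899  0.0798]
15 [ 0.6031 -0.1167  0.0796]
17 [ 0.5627 -0.2036  0.0782]
21 [ 0.545  -0.1313  0.0793]
17 [ 0.5225 -0.2135  0.0789]
16 [ 0.5048 -0.1422  0.0801]
1 [ 0.5103 -0.2175  0.0714]
1 [ 0.5103 -0.2282  0.0761]
1 [ 0.5033 -0.1888  0.0752]
3 [ 0.5019 -0.2225  0.0824]
1 [ 0.4944 -0.1532  0.074 ]
3 [ 0.4941 -0.2245  0.0821]
60 [ 0.4759 -0.1435  0.0787]
3 [ 0.4863 -0.2265  0.0817]
1 [ 0.4824 -0.2316  0.0842]
18 [ 0.4662 -0.2267  0.0793]
17 [ 0.449  -0.1555  0.0794]
```

```bash
cat > m2.py <<'E'
import io,contextlib
with contextlib.redirect_stdout(io.StringIO()):
    from meas import *
def ray(m,uv,c,w):
    P=pts(m,uv,np.ones(len(uv)));o=np.array(m['world_from_camera'])[:3,3];r=P-o
    return o+r*(((c-o)@w)/(r@w))[:,None]
for name,box,nh,hh in [('orange',(322,384,188,252),[.94,0,.34],(3,22)),('blue',(390,452,195,260),[.94,0,.34],(95,130)),('green',(203,258,152,205),[1,0,0],(45,90))]:
    w,c,r,k=face('scene',box,np.array(nh))
    M=np.zeros((400,640),np.uint8);b=box;im=S['im']
    M[b[2]:b[3],b[0]:b[1]]=mask(im,*hh,s=110)[b[2]:b[3],b[0]:b[1]]
    nc,lab,st,ce=cv2.connectedComponentsWithStats(M);cs=np.array([ce[i] for i in range(1,nc) if st[i,4]>15]);ar=[st[i,4] for i in range(1,nc) if st[i,4]>15]
    D=ray(S['m'],cs,c,w)
    dk=np.zeros_like(M);u0=(b[0]+b[1])//2;v0=(b[2]+b[3])//2
    dk[v0-12:v0+12,u0-12:u0+12]=(im[v0-12:v0+12,u0-12:u0+12].max(2)<70)*255
    v,u=np.nonzero(dk);H=ray(S['m'],np.array([[u.mean(),v.mean()]]),c,w)[0]
    print(name,'hole px',u.mean().round(1),v.mean().round(1),len(u),'hole',H.round(4),'->centre',(H-.016*w).round(4))
    print(ar,np.linalg.norm(D-H,axis=1).round(4))
    # robust: face-plane pixels -> largest component fitEllipse circle
    uu,vv=region('scene',box);P=pts(S['m'],np.c_[uu,vv],S['d'][vv,uu]);kk=abs((P-c)@w)<.0025
    F=np.zeros_like(M);F[vv[kk],uu[kk]]=255;F=cv2.morphologyEx(F,cv2.MORPH_OPEN,np.ones((3,3)))
    cn=max(cv2.findContours(F,0,1)[0],key=cv2.contourArea)[:,0].astype(float)
    C=ray(S['m'],cn,c,w);e1=np.cross([0,0,1],w);e1/=np.linalg.norm(e1);e2=np.cross(w,e1)
    xy=np.c_[(C-c)@e1,(C-c)@e2]
    for _ in range(6):
        s=np.linalg.lstsq(np.c_[2*xy,np.ones(len(xy))],(xy**2).sum(1),rcond=None)[0];R=np.sqrt(s[2]+s[:2]@s[:2]);e=abs(np.linalg.norm(xy-s[:2],axis=1)-R);xy=xy[e<max(.0015,np.percentile(e,85))]
    print(' circle',(c+s[0]*e1+s[1]*e2-.016*w).round(4),'R',R.round(4),len(xy))
# top view: points of orange spool rim (z high)
u,v=region('top',(262,332,180,228));P=pts(T['m'],np.c_[u,v],T['d'][v,u])
k=(P[:,2]>.1)&(P[:,2]<.13);print('top rim max z',np.sort(P[k][:,2])[-10:].round(4),'y',np.percentile(P[k][:,1],[0,50,100]).round(4),P[k].mean(0).round(4))
E
python3 m2.py
```

```text
orange hole px 351.8 222.0 141 hole [0.5764 0.0812 0.0843] ->centre [0.5614 0.0807 0.0788]
[np.int32(138), np.int32(214), np.int32(99), np.int32(94), np.int32(95), np.int32(90), np.int32(89), np.int32(86), np.int32(88)] [0.0639 0.0677 0.0502 0.0309 0.0311 0.0309 0.0313 0.0313 0.0315]
 circle [0.5615 0.0799 0.0786] R 0.049 121
blue hole px 421.0 230.2 151 hole [0.5721 0.2061 0.0842] ->centre [0.5571 0.2056 0.0786]
[np.int32(86), np.int32(86), np.int32(87), np.int32(84), np.int32(85), np.int32(80), np.int32(82)] [0.0509 0.0311 0.0312 0.0307 0.0312 0.0309 0.0314]
 circle [0.557  0.2064 0.0791] R 0.0486 119
green hole px 229.5 185.3 93 hole [ 0.5027 -0.1792  0.0629] ->centre [ 0.4871 -0.1831  0.063 ]
[np.int32(197), np.int32(50), np.int32(47), np.int32(42), np.int32(25), np.int32(43), np.int32(44)] [0.0549 0.0304 0.0302 0.0297 0.028  0.0316 0.0315]
 circle [ 0.4873 -0.1838  0.0635] R 0.0485 70
top rim max z [0.1289 0.1289 0.1291 0.1292 0.1294 0.1294 0.1295 0.1295 0.1298 0.13  ] y [0.0344 0.0781 0.1271] [0.5481 0.0791 0.1153]
```

```bash
cat > plan.py <<'E'
from h import *
from scipy.spatial.transform import Rotation as R
C=np.array([.5614,.0805,.0787]);n=np.array([.938,.032,.345]);n/=np.linalg.norm(n)
l=np.array([0,0,1])-n[2]*n;l/=np.linalg.norm(l)
def rot(y,z): return R.from_matrix(np.c_[np.cross(y,z),y,z])
Rg=rot(n,-l)
a=np.radians(13.7);bx=np.array([np.cos(a),np.sin(a),0]);Rb=rot(bx,np.array([0,0,-1.]))
B=np.array([.583,-.160,.008])
def inc(P,Q,s=None):
    s=s or env.get_state();R0=R.from_quat(s['tool_rot'])
    print('t',round(s['t'],2),'tcp',np.round(s['tcp_pos'],4),'shift',(R0.inv().apply(P-np.array(s['tcp_pos']))/.5).round(4),'turn',((R0.inv()*Q).as_rotvec()/.5).round(3),'gap',round(s['finger_gap'],4),'F',np.round(s['force'],1),'grip',s['grasp_force'])
def grasp(g): return C+l*(g+.006)
E
python3 -c "
from plan import *
print(l);inc(grasp(.16),Rg)"
```

```text
[-0.34481786 -0.01176351  0.9385959 ]
t 0.1 tcp [0.2777 0.5595 0.2556] shift [-0.8333 -0.6601  0.0431] turn [-0.637 -0.378  2.129] gap 0.0852 F [-0.8  0.4 -1.2] grip 0.0
```

>>> {"api": "step_arm", "payload": {"increments": [[[-0.4,-0.32,0,0,0,1,0],[-0.4,-0.32,0,0,0,1,0],[-0.4,-0.32,0,0,0,1,0],[-0.4,-0.32,0,0,0,1,0],[-0.4,-0.32,0,0,0,1,0],[-0.4,-0.32,0,0,0,1,0],[-0.4,-0.32,0,0,0,1,0],[-0.4,-0.32,0,0,0,1,0]]], "newtons": 40}}

```text
t: 0.77
tcp_pos: [0.3866, 0.3253, 0.2562]
tool_rot: [0.464, 0.886, -0.0, 0.0]
force: [0.2, -0.8, -0.0]
finger_gap: 0.0854
grasp_force: 0.0
```

```bash
python3 -c "
from plan import *
inc(grasp(.16),Rg)"
```

```text
t 0.77 tcp [0.3866 0.3253 0.2562] shift [-0.5395 -0.0881  0.0436] turn [-0.686 -0.201  1.133] gap 0.0854 F [ 0.2 -0.8 -0. ] grip 0.0
```

>>> {"api": "step_arm", "payload": {"increments": [[[-0.54,-0.09,0,-0.6,-0.18,1,0],[-0.54,-0.09,0,-0.6,-0.18,1,0],[-0.54,-0.09,0,-0.6,-0.18,1,0],[-0.54,-0.09,0,-0.6,-0.18,1,0],[-0.54,-0.09,0.04,-0.6,-0.18,1,0],[-0.54,-0.09,0.04,-0.6,-0.18,1,0],[-0.54,-0.09,0.04,-0.6,-0.18,1,0],[-0.54,-0.09,0.04,-0.6,-0.18,1,0]]]}}

```text
t: 1.43
tcp_pos: [0.5049, 0.0783, 0.2356]
tool_rot: [0.661, 0.734, 0.11, 0.108]
force: [0.9, -0.6, 1.2]
finger_gap: 0.0855
grasp_force: 0.0
```

```bash
python3 -c "
from plan import *
inc(grasp(.16),Rg)"
```

```text
t 1.43 tcp [0.5049 0.0783 0.2356] shift [ 0.0006 -0.0019  0.0016] turn [-0.085 -0.021  0.136] gap 0.0855 F [ 0.9 -0.6  1.2] grip 0.0
```

Finish the turn, then check with the wrist camera.

>>> {"api": "step_arm", "payload": {"increments": [[[0,0,0,-0.085,-0.02,0.135,0],[0,0,0,-0.085,-0.02,0.135,0],[0,0,0,-0.085,-0.02,0.135,0]]]}}

```text
t: 1.68
tcp_pos: [0.5032, 0.0817, 0.2361]
tool_rot: [0.682, 0.71, 0.126, 0.121]
force: [-0.1, 0.7, 0.5]
finger_gap: 0.0851
grasp_force: 0.0
```

```bash
cat > w.py <<'E'
from plan import *
import sys
inc(grasp(float(sys.argv[1])),Rg)
m,im,d=shot('wrist');cv2.imwrite(f'pics/{sys.argv[2]}.png',im[...,::-1]);np.savez('w0.npz',im=im,d=d,m=m)
# expected pixel of rim edges at top of spool: +-16mm along axle, at +50 l
T=np.linalg.inv(np.array(m['world_from_camera']))
X=np.array([C+l*.05+n*s for s in(-.016,0,.016)])
p,_=cv2.projectPoints(X,cv2.Rodrigues(T[:3,:3])[0],T[:3,3],K(m),np.array(m['D']));print('expected',p[:,0].round(1).tolist())
v,u=np.nonzero(d>0);P=pts(m,np.c_[u,v],d[v,u]);q=(P-C);e=np.cross(l,n)
k=(np.hypot(q@l,q@e)<.055)&(abs(q@n)<.03)&(q@l>.0)
A=q[k]@n;H=q[k]@l;E=q[k]@e
t=H>.04;print('n range',np.percentile(A[t],[1,5,50,95,99]).round(4),'lmax',np.percentile(H,[98,99.5]).round(4),'e range',np.percentile(E,[.5,50,99.5]).round(4),k.sum())
E
python3 w.py .16 wr0
```

```text
t 1.68 tcp [0.5032 0.0817 0.2361] shift [-0.0064  0.0005  0.0035] turn [-0.002 -0.005  0.011] gap 0.0851 F [-0.1  0.7  0.5] grip 0.0
expected [[297.3, 207.0], [317.4, 207.1], [337.5, 207.2]]
n range [-0.0147 -0.0138  0.0012  0.0161  0.017 ] lmax [0.0502 0.0508] e range [-0.0411  0.0131  0.049 ] 3915
```

View pics/wr0.png

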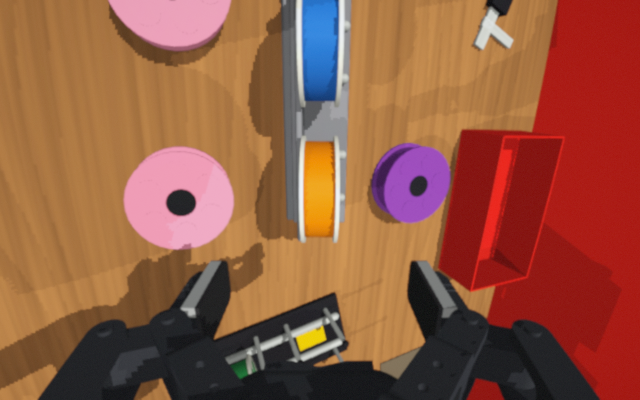

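The wrist view shows the orange spool centred (columns 298–341, rows 138–242), standing between the fingers' lines as predicted to within 1 mm. I descend along the lean.

>>> {"api": "step_arm", "payload": {"increments": [[[-0.006,0.003,0.05,0,0,0.01,0],[-0.006,0.003,0.1,0,0,0.01,0],[-0.006,0.003,0.14,0,0,0.01,0],[-0.006,0.003,0.16,0,0,0.01,0],[-0.006,0.003,0.16,0,0,0.01,0],[-0.006,0.003,0.16,0,0,0.01,0]]]}}

```text
t: 2.23
tcp_pos: [0.5327, 0.0791, 0.1616]
tool_rot: [0.685, 0.708, 0.126, 0.121]
force: [0.2, -0.9, 0.6]
finger_gap: 0.0854
grasp_force: 0.0
```

```bash
python3 -c "
from plan import *
inc(grasp(.027)+.001*n,Rg)"
```

```text
t 2.23 tcp [0.5327 0.0791 0.1616] shift [ 0.0006 -0.0013  0.1095] turn [-0.002 -0.003 -0.002] gap 0.0854 F [ 0.2 -0.9  0.6] grip 0.0
```

>>> {"api": "step_arm", "payload": {"increments": [[[0,0,0.04,0,0,0,0],[0,-0.001,0.08,0,0,0,0],[0,-0.001,0.1,0,0,0,0],[0,-0.001,0.109,0,0,0,0],[0,-0.001,0.109,0,0,0,0],[0,-0.001,0.109,0,0,0,0]]]}}

```text
t: 2.73
tcp_pos: [0.5513, 0.0794, 0.1111]
tool_rot: [0.685, 0.707, 0.127, 0.121]
force: [-0.3, 0.9, 0.1]
finger_gap: 0.0854
grasp_force: 0.0
```

```bash
python3 -c "
from plan import *
inc(grasp(.027)+.001*n,Rg)"
```

```text
t 2.73 tcp [0.5513 0.0794 0.1111] shift [ 0.0015 -0.0013  0.0019] turn [ 0.001 -0.003 -0.005] gap 0.0854 F [-0.3  0.9  0.1] grip 0.0
```

Close gently, in steps.

>>> {"api": "step_arm", "payload": {"increments": [[[0,-0.001,0.001,0,0,0,0.3],[0,-0.001,0.001,0,0,0,0.5],[0,-0.001,0.001,0,0,0,0.7],[0,-0.001,0.001,0,0,0,1],[0,-0.001,0.001,0,0,0,1],[0,-0.001,0.001,0,0,0,1],[0,-0.001,0.001,0,0,0,1],[0,-0.001,0.001,0,0,0,1]]], "newtons": 40}}

```text
t: 3.4
tcp_pos: [0.551, 0.0793, 0.11]
tool_rot: [0.685, 0.707, 0.127, 0.121]
force: [-3.2, -1.5, 5.8]
finger_gap: 0.0321
grasp_force: 44.6
```

```bash
python3 -c "
from plan import *
inc(grasp(.027+.14)+.001*n,Rg)"
```

```text
t 3.4 tcp [0.551  0.0793 0.11  ] shift [ 2.100e-03  2.000e-04 -2.799e-01] turn [ 0.001 -0.003 -0.005] gap 0.0321 F [-3.2 -1.5  5.8] grip 44.613502621650696
```

>>> {"api": "step_arm", "payload": {"increments": [[[0,0,-0.02,0,0,0,1],[0,0,-0.05,0,0,0,1],[0,0,-0.1,0,0,0,1],[0,0,-0.15,0,0,0,1],[0,0,-0.2,0,0,0,1],[0,0,-0.24,0,0,0,1],[0,0,-0.26,0,0,0,1],[0,0,-0.26,0,0,0,1]]]}}

```text
t: 4.07
tcp_pos: [0.5063, 0.0777, 0.2341]
tool_rot: [0.685, 0.707, 0.128, 0.122]
force: [1.5, -0.9, -0.9]
finger_gap: 0.0314
grasp_force: 43.9
```

```bash
python3 -c "
from plan import *
inc(B+[0,0,.055+.15+.033],Rb)"
```

```text
t 4.07 tcp [0.5063 0.0777 0.2341] shift [-0.4801  0.138   0.0245] turn [ 0.71   0.068 -0.41 ] gap 0.0314 F [ 1.5 -0.9 -0.9] grip 43.89802157878876
```

>>> {"api": "step_arm", "payload": {"increments": [[[-0.06,0.015,0,0.15,0.01,-0.08,1],[-0.12,0.035,0,0.3,0.03,-0.17,1],[-0.18,0.05,0,0.45,0.04,-0.25,1],[-0.25,0.07,0,0.6,0.055,-0.33,1],[-0.32,0.09,0.01,0.71,0.068,-0.41,1],[-0.39,0.11,0.02,0.71,0.068,-0.41,1],[-0.45,0.13,0.02,0.71,0.068,-0.41,1],[-0.48,0.138,0.02,0.71,0.068,-0.41,1]]]}}

```text
t: 4.73
tcp_pos: [0.5829, -0.1636, 0.2438]
tool_rot: [0.618, 0.786, -0.002, -0.001]
force: [-0.4, 0.4, -1.6]
finger_gap: 0.0316
grasp_force: 44.0
```

>>> {"api": "step_arm", "payload": {"increments": [[[0,0,0,0,0,0,1],[0,0,0,0,0,0,1],[0,0,0,0,0,0,1]]]}}

```text
t: 4.98
tcp_pos: [0.5811, -0.1591, 0.2446]
tool_rot: [0.618, 0.786, -0.002, -0.002]
force: [-0.1, -0.2, -1.9]
finger_gap: 0.0315
grasp_force: 44.0
```

```bash
cat > held.py <<'E'
from plan import *
import sys
inc(B+[0,0,.055+.15+.033],Rb)
tcp=np.array(env.get_state()['tcp_pos']);q=env.get_state()['tool_rot'];Rt=R.from_quat(q)
mw=shot('wrist');cv2.imwrite(f'pics/{sys.argv[1]}w.png',mw[1][...,::-1])
m,im,d=shot('scene');cv2.imwrite(f'pics/{sys.argv[1]}.png',im[...,::-1]);np.savez('h0.npz',im=im,d=d,m=m)
G=tcp+Rt.apply([0,0,.033])
v,u=np.nonzero(d>0);P=pts(m,np.c_[u,v],d[v,u]);
L=Rt.inv().apply(P-tcp) # tool frame
k=(abs(L[:,1])<.04)&(abs(L[:,0])<.06)&(L[:,2]>.01)&(L[:,2]<.1)
# front face plane: near y=+16
f=k&(L[:,1]>.008)&(L[:,1]<.024)&(L[:,2]>.03);Q=L[f];c=np.median(Q,0)
for t in(.003,.0015,.0015):
    A=np.c_[Q[:,0],Q[:,2],np.ones(len(Q))];s=np.linalg.lstsq(A,Q[:,1],rcond=None)[0];Q=Q[abs(A@s-Q[:,1])<t]
print('face y=ax+bz+c',s.round(4),len(Q),'y at z=.033',(s[1]*.033+s[2]).round(4))
F=np.zeros((400,640),np.uint8);g=k&(abs(L[:,0]*s[0]+L[:,2]*s[1]+s[2]-L[:,1])<.0025);F[v[g],u[g]]=1
F=cv2.morphologyEx(F,cv2.MORPH_OPEN,np.ones((3,3)));cn=max(cv2.findContours(F,0,1)[0],key=cv2.contourArea)[:,0]
D=Rt.inv().apply(pts(m,cn,d[cn[:,1],cn[:,0]])-tcp);D=D[D[:,2]>.035]
for _ in range(6):
    xz=D[:,[0,2]];z=np.linalg.lstsq(np.c_[2*xz,np.ones(len(xz))],(xz**2).sum(1),rcond=None)[0];r=np.sqrt(z[2]+z[:2]@z[:2]);e=abs(np.linalg.norm(xz-z[:2],axis=1)-r);D=D[e<max(.0015,np.percentile(e,85))]
print('disc centre tool x,z',z[:2].round(4),'R',r.round(4),len(D),'lowest z',(Rt.apply(L[k])+tcp)[:,2].min().round(4))
E
python3 held.py held
```

```text
t 4.98 tcp [ 0.5811 -0.1591  0.2446] shift [-0.0027  0.0032 -0.0027] turn [-0.01  -0.003 -0.   ] gap 0.0315 F [-0.1 -0.2 -1.9] grip 44.010361433029175
face y=ax+bz+c [-0.0027 -0.015   0.0169] 978 y at z=.033 0.0164
disc centre tool x,z [0.0008 0.0333] R 0.0491 60 lowest z 0.1618
```

View pics/held.png

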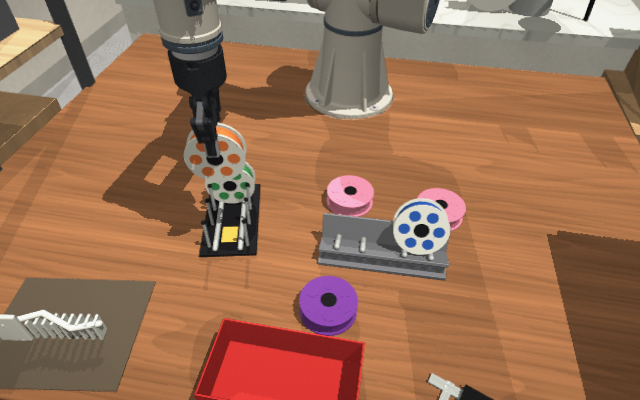

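The orange spool hangs upright in the gripper over the rack, with its disc at about (215,153). The blue and green spools are untouched. I lower it.

>>> {"api": "step_arm", "payload": {"increments": [[[-0.004,0.003,0.02,-0.01,-0.003,0,1],[-0.004,0.003,0.06,-0.01,-0.003,0,1],[-0.004,0.003,0.1,-0.01,-0.003,0,1],[-0.004,0.003,0.12,-0.01,-0.003,0,1],[-0.004,0.003,0.12,-0.01,-0.003,0,1],[-0.004,0.003,0.12,-0.01,-0.003,0,1]]]}}

```text
t: 5.58
tcp_pos: [0.5834, -0.1613, 0.1853]
tool_rot: [0.618, 0.787, -0.0, 0.001]
force: [0.5, -1.1, -0.7]
finger_gap: 0.0316
grasp_force: 44.0
```

```bash
python3 -c "
from plan import *
inc(B+Rb.apply([-.0008,0,0])+[0,0,.055+.0333],Rb)"
```

```text
t 5.58 tcp [ 0.5834 -0.1613  0.1853] shift [ 0.0013 -0.0004  0.1781] turn [0.001 0.002 0.001] gap 0.0316 F [ 0.5 -1.1 -0.7] grip 43.985225558280945
```

>>> {"api": "step_arm", "payload": {"increments": [[[0.001,0,0.03,0,0,0,1],[0.001,0,0.06,0,0,0,1],[0.001,0,0.09,0,0,0,1],[0.001,0,0.12,0,0,0,1],[0.001,0,0.145,0,0,0,1],[0.001,0,0.145,0,0,0,1],[0.001,0,0.145,0,0,0,1],[0.001,0,0.145,0,0,0,1]]]}}

```text
t: 6.25
tcp_pos: [0.5844, -0.1615, 0.1142]
tool_rot: [0.618, 0.786, 0.0, 0.002]
force: [-0.2, -0.5, -1.4]
finger_gap: 0.0315
grasp_force: 44.0
```

```bash
python3 -c "
from plan import *
inc(B+Rb.apply([-.0008,0,0])+[0,0,.055+.0333],Rb)"
```

```text
t 6.25 tcp [ 0.5844 -0.1615  0.1142] shift [ 0.0021 -0.0021  0.0358] turn [ 0.006  0.004 -0.   ] gap 0.0315 F [-0.2 -0.5 -1.4] grip 43.97737205028534
```

Final approach in small steps, watching the force.

>>> {"api": "step_arm", "payload": {"increments": [[[0.002,-0.002,0.01,0.005,0.004,0,1],[0.002,-0.002,0.02,0.005,0.004,0,1],[0.002,-0.002,0.028,0.005,0.004,0,1],[0.002,-0.002,0.032,0.005,0.004,0,1],[0.002,-0.002,0.032,0.005,0.004,0,1],[0.002,-0.002,0.032,0.005,0.004,0,1]]]}}

```text
t: 6.75
tcp_pos: [0.5824, -0.1606, 0.097]
tool_rot: [0.618, 0.786, -0.0, -0.001]
force: [0.1, 0.6, -1.3]
finger_gap: 0.0314
grasp_force: 44.0
```

```bash
python3 -c "
from plan import *
inc(B+Rb.apply([-.0008,0,0])+[0,0,.055+.0333],Rb)"
```

```text
t 6.75 tcp [ 0.5824 -0.1606  0.097 ] shift [-0.0007  0.0015  0.0013] turn [-0.003 -0.002 -0.   ] gap 0.0314 F [ 0.1  0.6 -1.3] grip 43.97843956947327
```

>>> {"api": "step_arm", "payload": {"increments": [[[0,0,0.002,0,0,0,1],[0,0,0.003,0,0,0,1],[0,0,0.003,0,0,0,1]]]}}

```text
t: 7.0
tcp_pos: [0.5827, -0.1607, 0.096]
tool_rot: [0.618, 0.786, -0.0, -0.0]
force: [-1.4, 0.5, 0.2]
finger_gap: 0.0315
grasp_force: 44.3
```

>>> {"api": "step_arm", "payload": {"increments": [[[0,0,0.002,0,0,0,1],[0,0,0.002,0,0,0,1]]]}}

```text
t: 7.17
tcp_pos: [0.5828, -0.1608, 0.0956]
tool_rot: [0.618, 0.786, -0.0, -0.0]
force: [-2.9, -0.9, 8.1]
finger_gap: 0.0318
grasp_force: 45.2
```

Contact (about 8 N) at the predicted height, so it is seated. Release slowly.

>>> {"api": "step_arm", "payload": {"increments": [[[0,0,0,0,0,0,1],[0,0,0,0,0,0,0.55],[0,0,0,0,0,0,0.5],[0,0,0,0,0,0,0.4],[0,0,0,0,0,0,0.3],[0,0,0,0,0,0,0.2],[0,0,0,0,0,0,0.2],[0,0,0,0,0,0,0.2]]], "newtons": 20}}

```text
t: 7.83
tcp_pos: [0.5825, -0.1606, 0.0946]
tool_rot: [0.618, 0.786, -0.0, -0.001]
force: [1.1, 0.2, 0.1]
finger_gap: 0.0684
grasp_force: 0.0
```

```bash
python3 - <<'E'
from plan import *
inc(B+[0,0,.3],Rb)
m,im,d=shot('scene');cv2.imwrite('pics/rel.png',cv2.resize(im[130:290,170:470],None,fx=2.5,fy=2.5)[...,::-1])
E
```

```text
t 7.83 tcp [ 0.5825 -0.1606  0.0946] shift [ 0.0012  0.0009 -0.4268] turn [-0.002 -0.001 -0.   ] gap 0.0684 F [1.1 0.2 0.1] grip 0.0
```

View pics/rel.png

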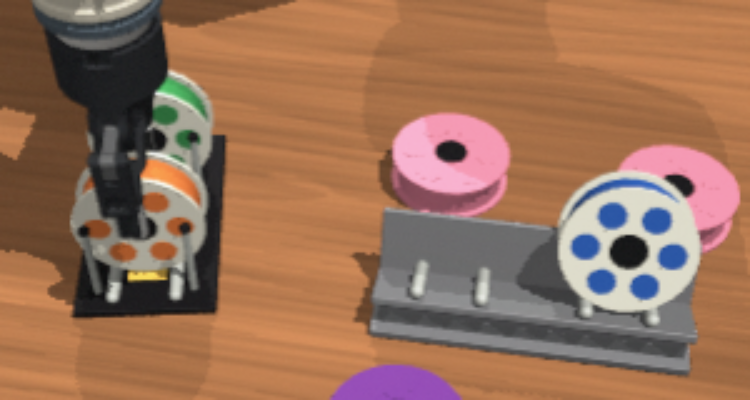

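The crop shows the orange spool standing in the bay between the tines (about (140,215) in the crop) with the fingers clear. I retreat upward.

>>> {"api": "step_arm", "payload": {"increments": [[[0,0,-0.02,0,0,0,0.2],[0,0,-0.05,0,0,0,0.2],[0,0,-0.1,0,0,0,0.2],[0,0,-0.15,0,0,0,0.2],[0,0,-0.2,0,0,0,0.2],[0,0,-0.26,0,0,0,0.2],[0,0,-0.32,0,0,0,0.2],[0,0,-0.36,0,0,0,0.2]]]}}

```text
t: 8.55
tcp_pos: [0.5833, -0.1609, 0.2786]
tool_rot: [0.618, 0.786, 0.0, 0.001]
force: [0.8, -1.2, -0.2]
finger_gap: 0.0682
grasp_force: 0.0
```

>>> {"api": "step_arm", "payload": {"increments": [[[0,0,0,0,0,0,0.2],[0,0,0,0,0,0,0.2],[0,0,0,0,0,0,0.2],[0,0,0,0,0,0,0.2]]]}}

```text
t: 8.88
tcp_pos: [0.5819, -0.1605, 0.2735]
tool_rot: [0.618, 0.786, -0.001, -0.001]
force: [0.0, 0.1, -0.5]
finger_gap: 0.0685
grasp_force: 0.0
```

```bash
python3 - <<'E'
import io,contextlib
with contextlib.redirect_stdout(io.StringIO()):
    import m2
from plan import *
inc(B+[0,0,.3],Rb)
m,im,d=shot('scene');cv2.imwrite('pics/end.png',cv2.resize(im[130:290,170:470],None,fx=2.5,fy=2.5)[...,::-1])
m2.L['scene'].update(im=im,d=d)
for nm,box,nh,hh in [('orange',(195,256,185,242),bx,(3,22)),('blue',(390,452,195,260),n,0),('green',(203,258,152,188),bx,0)]:
    w,c,r,k=m2.face('scene',box,nh)
    print(nm,w.round(3),k)
    if hh:
        M=cv2.inRange(im[box[2]:box[3],box[0]:box[1]],(0,0,0),(60,60,60));N,lab,st,ce=cv2.connectedComponentsWithStats(M)
        for i in range(1,N):
            if st[i,4]>30: print(st[i],(m2.ray(m,np.array([ce[i]+[box[0],box[2]]]),c,w)[0]-.016*w).round(4))
E
```

```text
t 8.88 tcp [ 0.5819 -0.1605  0.2735] shift [ 0.0005  0.0021 -0.069 ] turn [-0.006 -0.003 -0.   ] gap 0.0685 F [ 0.   0.1 -0.5] grip 0.0
orange [ 0.972  0.237 -0.001] 1137
[29  0 12  5 54] [ 0.5778 -0.1407  0.1482]
[ 53   0   8  57 226] [ 0.5701 -0.1091  0.0621]
[ 24  31  13  10 106] [ 0.5825 -0.16    0.0622]
blue [0.939 0.031 0.342] 1472
green [ 0.973  0.231 -0.009] 518
```

View pics/end.png

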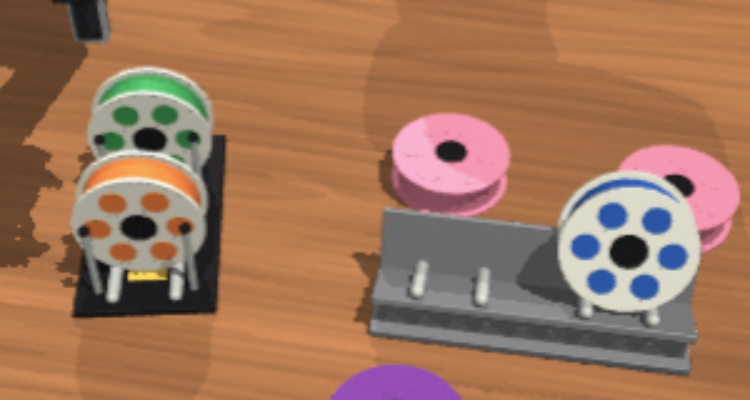

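The orange spool is upright in the bay with its hole centre at (0.5825, -0.160, 0.062). Blue and green have not moved, and the gripper is clear.

```bash
python3 -c "
from bench import env
print(env.sign_off())"
```

```text
the job is handed in; nothing more can be done
None
```

The orange spool is standing upright on the rails of the empty bay, lowered until it made contact before I let go, the blue and green spools are where they were, and the job was handed in at about 9 s.

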